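Make room on the cooling rack and set the last biscuits on it

TASK

The red-capped sprinkle jar has been left standing on the top of the cooling rack: first put it back upright in the empty cell of the white jar caddy. Then move the two biscuits from the baking tray onto the rack's narrow top tier, lying flat side by side on its two wires, right way up. Set everything down gently rather than dropping it, and leave the other biscuits and jars where they are.

Things in the scene. Friction and masses are not known exactly. Their poses are not given: they have to be found in the camera images.
- rack: fixed black wire cooling rack, two tiers, 300 mm long along its y axis; feet 170 mm apart along its x axis; origin on the table under its centre. Lower tier 126 mm wide, wires' tops 45 mm up, holding two biscuits; A-shaped legs at both ends, narrowing upward, nothing stands above the top tier's wires
- tier (a point): centre of the rack's narrow top tier, at the height of the wires' tops (120 mm above the table); axes as the rack's. The tier is two parallel wires 6 mm thick along y, at x = -16 and +16 mm (38 mm over all), from y = -148 to +148 mm; thin cross wires 6 mm lower. Three biscuits fit along it, about 84 mm apart (y near -84, 0, 84 mm)
- tray: fixed aluminium baking tray lined with paper, 230 mm (x) by 150 mm (y), floor 3 mm thick, rim 9 mm high and 4 mm thick; origin on the table under its centre. It and the caddy stand left and right of the rack, either way round
- biscuit_1: one of the two biscuits to move, on the baking tray: pale round flat biscuit, 62 mm diameter, 12 mm thick, 35 g; origin at the centre of its underside, z up
- biscuit_2: the other biscuit to move, on the baking tray: pale round flat biscuit, 62 mm diameter, 12 mm thick, 35 g; origin at the centre of its underside, z up
- jar: the jar to put away: glass sprinkle jar, red cap, pink-red filling, 140 g or so, standing on the rack's top tier; 40 mm diameter, 85 mm tall; origin at the centre of its underside, z up
- caddy: fixed open white-painted caddy, 146 mm square, 40 mm high, floor and walls 5 mm, divided crosswise into four square cells of about 66 mm (centres at x, y = +-35 mm in its frame); three hold black-capped jars; origin on the table under its centre
- pad: round cork pad, 48 mm diameter, 3 mm thick, fixed on the floor of the caddy's empty cell, marking it; origin at the centre of its underside (5 mm above the table, so the jar stands 8 mm above the table)
- cooled_top: biscuit already on the top tier, to be left there: slightly darker round flat biscuit, 62 mm diameter, 12 mm thick, 35 g; origin at the centre of its underside, z up
- cooled_low1: biscuit on the rack's lower tier, to be left: darker round flat biscuit, 62 mm diameter, 12 mm thick, 35 g; origin at the centre of its underside, z up
- cooled_low2: biscuit on the rack's lower tier, to be left: darker round flat biscuit, 62 mm diameter, 12 mm thick, 35 g; origin at the centre of its underside, z up
- jar_a: black-capped jar with yellow filling in the caddy, to be left; 40 mm diameter, 85 mm tall; origin at the centre of its underside, z up
- jar_b: black-capped jar with brown filling in the caddy, to be left; 40 mm diameter, 85 mm tall; origin at the centre of its underside, z up
- jar_c: black-capped jar with green filling in the caddy, to be left; 40 mm diameter, 85 mm tall; origin at the centre of its underside, z up

How it is judged:
By the outcome, as a careful person would: the job done as asked, in the order asked, and still so for the second after the job is handed in, with the robot touching nothing.
It also fails if it takes over 61 s, if anything falls off the work surface, if the arm or the gripper's body presses on something with over 40 N, if the wrist force passes 120 N, or if a joint passes its speed limit or range.

ROBOT

A 6-joint arm with a two-finger parallel gripper is mounted at the origin on the work surface. World frame = base frame: x ahead of the robot, y to its left, z up, the work surface at z = 0. Lengths are in m, angles in rad, forces in N, time in s.
With the tool pointing down it reaches from about 0.35 to 0.775 m from the base axis. Payload 7.3 kg.
Tool frame: the origin (TCP) lies between the finger pads; the fingertips stand 14 mm ahead of it and the grasp point (between the pads) lies 5 mm behind it; z points along the fingers, y is the line along which they close (so a half turn about z gives the same grasp; the last joint's range is limited). The gripper opens to 92 mm and grips with 3 to 60 N. Pads are 19 mm wide; open, the fingers measure 130 mm over their backs; the gripper's body (75 mm by 190 mm) begins 47 mm behind the grasp point.
Start: joints at [-1.495, 0.342, 1.524, -0, 1.275, -0.146], TCP at [0.116, -0.512, 0.241] pointing down, gripper open.
Joint ranges: [-2.53, 2.53], [-0.77, 2.02], [0.04, 2.7], [-1, 4.14], [0.28, 2.66], [-3.11, 3.11]. Speed limits (rad/s): [2.57, 2.57, 3.14, 3.14, 3.14, 3.14].

INTERFACE

Orientations are given as [roll, pitch, yaw] about the fixed x, y, z axes, in that order (R = Rz(yaw) Ry(pitch) Rx(roll)).
In Python, from cell import robot, eyes gives the robot as it stands. The module is installed in compiled form; this text tells all that it offers.
- The arm moves only by the shell command python3 -m handwheel 'ROWS' [FORCE]. ROWS is JSON, one flat list of numbers, 5 for each row, row after row: the shift along the world's x, y, z in mm, then the turn about the world's z in rad, then the opening, from 0 (shut) to 1 (fully open). In form: [x, y, z, spin, jaw, x, y, z, spin, jaw, ...]. A call has 1 to 8 rows; each row shifts and turns the commanded pose from where the row before left it; what a row does not reach is not made up. A row lasts 1/10 s, in which the tool goes at most 50 mm and 8.59 degrees, less where a joint would pass 70% of its speed; a pose out of reach is approached as far as the arm can. A call with a gripper value outside its range is refused whole. The fingers move at their own pace and stop on an object; FORCE is the grip in N (left out, the last holds). Time passes only in rows, so rows that do not move let the fingers close. It gives the time, the measured TCP pose, the force, the opening and the grip force at its end, in the units of the state.
- robot.observe(): the state, without advancing time (a new reading comes with each control period).
- eyes.read_camera(name): name is "scene" or "top" or "wrist"; returns (picture, depth): 420x560x3 uint8, blue, green, red; 420x560 float32, m along the optical axis (not along the pixel's ray), 0 where there is no reading.
- eyes.calibration(name): a dict with "fx", "fy", "cx", "cy" (pixels), "world_to_cam" (4x4, takes a point from world to camera coordinates). Camera axes: x right, y down, z forward; pixel columns grow to the right and rows downward; lengths in m; the calibration is good to about 2 mm. The wrist camera is an equidistant fisheye: a pixel r from the principal point sees the ray r / f radians off the axis. A picture is of the moment at which its call begins: read the wrist's pose just before it. calibration takes no time and is no camera call; for the wrist camera it gives the pose at the moment of the call.
- robot.hand_in(): hands the job in; it is judged then, once.
The state is a dict: "time": time; "qpos": joint angles; "qvel": joint speeds; "joint_efforts": joint torques, N m; "tool_pos": TCP position; "tool_rot": TCP orientation; "contact_force": force on the tool from outside, world axes, zero at the start; "torque": the same for the moment, N m; "opening": finger opening in m; "grip_force": force on a finger pad.
Only numpy, scipy, OpenCV 4.12 (cv2) and the standard library are available. Lean on these libraries where they do the work, as an engineer would, in place of code of your own. Each camera call takes 0.05 s, during which the arm holds its last target. There are 200 camera calls.

## Working session

There is one attempt and no reset: what is moved stays moved. The work goes in short steps, Python scripts to look and compute and a shell command to move; the robot and the scene stay as the last step left them, time stands still between calls to the robot, and variables do not carry over. Pictures are saved under pics/ and viewed, at most 10 in all, crops included, and the job is handed in when it is done.

```bash
mkdir -p pics
python3 - <<'E'
from cell import robot, eyes
import cv2,numpy as np
for n in("scene","top"):
    p,d=eyes.read_camera(n); cv2.imwrite(f"pics/{n}0.png",p); np.savez(f"{n}0.npz",p=p,d=d)
    c=eyes.calibration(n); print(n,c)
s=robot.observe();print(s)
E
```

```text
scene {'fx': 419.45469232020463, 'fy': 419.45469232020463, 'cx': 278.19886304184337, 'cy': 214.3190044586664, 'world_to_cam': array([[-0.48562806,  0.87413054,  0.00782246,  0.25430064],
       [ 0.74126342,  0.41652316, -0.52634304, -0.34818121],
       [-0.46335076, -0.24980845, -0.85023633,  1.2196674 ],
       [ 0.        ,  0.        ,  0.        ,  1.        ]])}
top {'fx': 465.4436042207127, 'fy': 465.4436042207127, 'cx': 281.65963684557147, 'cy': 211.38534069735002, 'world_to_cam': array([[-0.00991328, -0.99987196, -0.01256151,  0.02439386],
       [-0.99676795,  0.01088245, -0.07959416,  0.51063623],
       [ 0.07972067,  0.01173187, -0.9967482 ,  1.24099603],
       [ 0.        ,  0.        ,  0.        ,  1.        ]])}
{'time': 0.1, 'qpos': array([-1.49498277e+00,  3.42637446e-01,  1.52487599e+00,  2.23762456e-05,
        1.27540601e+00, -1.46012144e-01]), 'qvel': array([ 5.72634172e-04, -7.33391054e-04, -2.88930024e-03,  9.12014608e-05,
       -1.53500491e-04, -2.65260523e-04]), 'joint_efforts': array([ 1.63008372e-03, -4.32004058e+01, -2.44695014e+01,  7.19258236e-02,
        5.26417745e-02, -6.18128183e-05]), 'tool_pos': array([ 0.1155028 , -0.51180389,  0.24013843]), 'tool_rot': array([-3.14028309e+00, -2.14210619e-04,  2.21819028e-01]), 'contact_force': array([ 0.64241483,  0.21482495, -0.29671295]), 'torque': array([ 0.01140874,  0.00315697, -0.00088735]), 'grip_force': 0.0, 'opening': 0.09181883276486444}
```

View pics/top0.png

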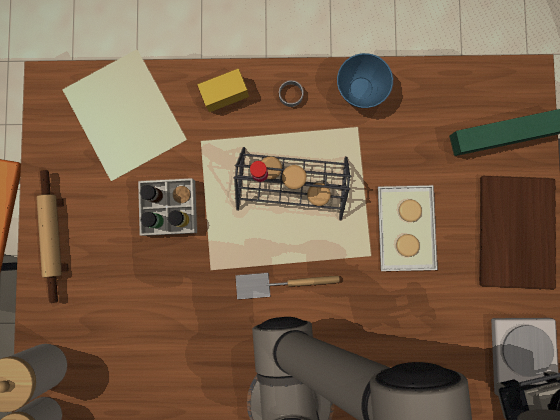

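View pics/scene0.png

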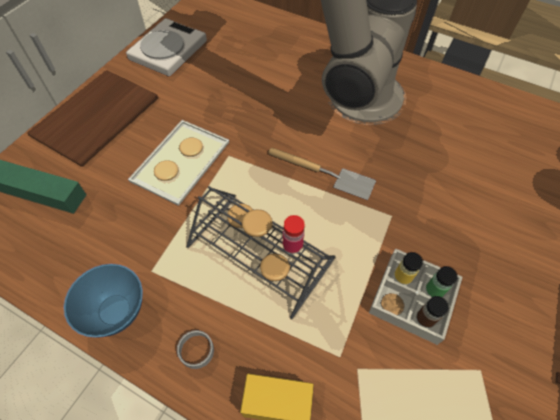

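The top view shows the red cap at (258,170), the top-tier biscuit at (293,177) and the tray biscuits at (409,210) and (407,245). The caddy's cork pad is at (182,193), and the rack runs from about (240,180) to (348,188).

```bash
cat > h.py <<'E'
import numpy as np,cv2
from cell import robot,eyes
def cast(c,px,z):
    px=np.atleast_2d(px).astype(float);M=c["world_to_cam"];R,t=M[:3,:3],M[:3,3]
    r=np.c_[(px[:,0]-c["cx"])/c["fx"],(px[:,1]-c["cy"])/c["fy"],np.ones(len(px))]@R
    o=-R.T@t
    return o+r*((z-o[2])/r[:,2])[:,None]
def cloud(c,d):
    v,u=np.indices(d.shape);M=c["world_to_cam"]
    P=np.stack([(u-c["cx"])/c["fx"]*d,(v-c["cy"])/c["fy"]*d,d],-1)
    return (P-M[:3,3])@M[:3,:3]
def blobs(m,a=25):
    n,l,s,c=cv2.connectedComponentsWithStats(m.astype(np.uint8))
    return [(c[i].round(1),s[i][4],s[i][2:4],l==i) for i in range(1,n) if s[i][4]>=a]
E
cat > m.py <<'E'
from h import *
for n in("top","scene"):
    f=np.load(n+"0.npz");p,d=f["p"],f["d"];c=eyes.calibration(n);W=cloud(c,d)
    hsv=cv2.cvtColor(p,cv2.COLOR_BGR2HSV);H,S,V=cv2.split(hsv)
    red=((H<6)|(H>172))&(S>170)&(V>90)
    bis=(H>8)&(H<20)&(S>70)&(V>150)
    print(n,"RED")
    for b in blobs(red): print(b[:3],cast(c,b[0],.205).round(4),np.median(W[b[3]],0).round(3))
    print("BIS")
    for b in blobs(bis,60):
        w=np.median(W[b[3]],0)
        if w[2]<.2 and b[1]<900: print(b[:3],w.round(4),cast(c,b[0],w[2]).round(4))
    z=W[...,2]; ok=(d>0)
    if n=="top":
        dark=(V<75)&ok&(W[...,0]>.3)&(W[...,0]<.7)&(abs(W[...,1])<.25)&(z>.02)
        print("dark z hist",np.histogram(z[dark],np.arange(.02,.23,.01)))
        cad=ok&(W[...,1]>.1)&(W[...,1]<.4)&(W[...,0]>.3)&(W[...,0]<.6)&(abs(z-.04)<.008)&(S<60)
        for b in blobs(cad,100):
            pts=W[b[3]][:,:2].astype(np.float32);print("caddy",len(pts),cv2.minAreaRect(pts),pts.min(0),pts.max(0))
        big=cv2.resize(p[130:280,130:450],None,fx=2.5,fy=2.5,interpolation=cv2.INTER_CUBIC)
        cv2.imwrite("pics/crop.png",big)
E
python3 m.py
```

```text
top RED
(array([257.7, 168.6]), np.int32(206), array([17, 16], dtype=int32)) [[0.5968 0.0718 0.205 ]] [0.597 0.071 0.204]
BIS
(array([270.8, 162.1]), np.int32(143), array([19, 11], dtype=int32)) [0.6397 0.0457 0.0565] [[0.6396 0.0462 0.0565]]
(array([  5.2, 190.3]), np.int32(770), array([17, 89], dtype=int32)) [ 0.6321  0.9658 -0.2852] [[ 0.6177  0.9639 -0.2852]]
(array([293.9, 176.1]), np.int32(399), array([22, 23], dtype=int32)) [ 0.5899 -0.0137  0.1312] [[ 0.5897 -0.0135  0.1312]]
(array([319.3, 198.5]), np.int32(173), array([22, 12], dtype=int32)) [ 0.5418 -0.0825  0.0566] [[ 0.541  -0.0809  0.0566]]
(array([ 44.2, 235.5]), np.int32(812), array([16, 82], dtype=int32)) [0.45   0.651  0.0462] [[0.4513 0.6513 0.0462]]
(array([410.2, 210. ]), np.int32(363), array([22, 23], dtype=int32)) [ 0.5113 -0.3293  0.0142] [[ 0.5113 -0.3299  0.0142]]
(array([407.6, 244.9]), np.int32(369), array([22, 23], dtype=int32)) [ 0.4167 -0.3194  0.0137] [[ 0.4169 -0.32    0.0137]]
(array([307.1, 281.1]), np.int32(116), array([48,  5], dtype=int32)) [ 0.3231 -0.0417  0.0181] [[ 0.3228 -0.0473  0.0181]]
(a
[... 5228 characters left out ...]
]]
(array([ 62.4, 332.4]), np.int32(238), array([55, 39], dtype=int32)) [ 9.424e-01 -2.670e-01  3.000e-04] [[ 9.426e-01 -2.671e-01  3.000e-04]]
(array([511.5, 346.5]), np.int32(348), array([82, 47], dtype=int32)) [ 5.259e-01  5.346e-01 -3.000e-04] [[ 5.258e-01  5.370e-01 -3.000e-04]]
(array([543.5, 341.5]), np.int32(104), array([19, 13], dtype=int32)) [ 4.842e-01  5.914e-01 -3.000e-04] [[ 4.840e-01  5.915e-01 -3.000e-04]]
(array([267.5, 356. ]), np.int32(136), array([61, 33], dtype=int32)) [7.807e-01 1.155e-01 3.000e-04] [[7.806e-01 1.186e-01 3.000e-04]]
(array([540.3, 369.8]), np.int32(74), array([26, 14], dtype=int32)) [ 5.439e-01  5.981e-01 -4.000e-04] [[ 5.437e-01  5.966e-01 -4.000e-04]]
```

View pics/crop.png

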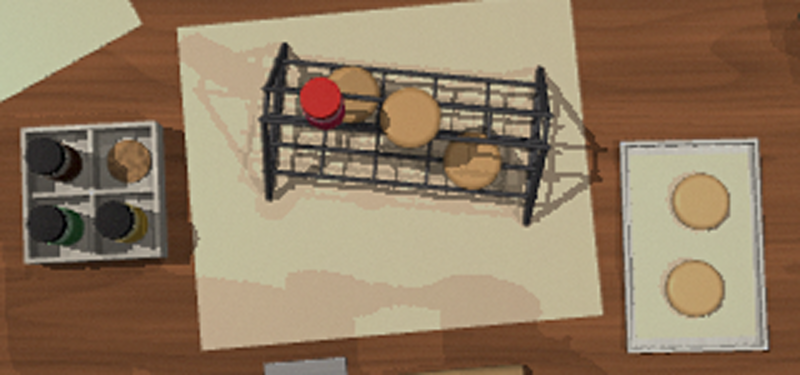

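```bash
cat > m2.py <<'E'
from h import *
f=np.load("top0.npz");p,d=f["p"],f["d"];c=eyes.calibration("top");W=cloud(c,d)
H,S,V=cv2.split(cv2.cvtColor(p,cv2.COLOR_BGR2HSV));z=W[...,2]
X,Y=W[...,0],W[...,1]
def rect(m,n):
    q=W[m][:,:2];r=cv2.minAreaRect((q*1000).astype(np.float32));print(n,m.sum(),np.round(r[0],1),np.round(r[1],1),r[2])
reg=(X>.45)&(X<.72)&(abs(Y)<.22)&(d>0)
m=reg&(V<90)&(z>.108)&(z<.126); rect(m,"tier")
vx=cv2.fitLine((W[m][:,:2]*1000).astype(np.float32),cv2.DIST_HUBER,0,.01,.01).ravel();print("line",vx,np.degrees(np.arctan2(vx[1],vx[0])))
q=W[m][:,:2]*1000-vx[2:];u=q@vx[:2];w=q@np.array([-vx[1],vx[0]]);print("w hist",np.histogram(w,np.arange(-40,41,4)),u.min(),u.max())
for s in("u","w"):print(s,np.percentile(eval(s),[0,1,5,95,99,100]).round(1))
rect(reg&(V<90)&(z>.036)&(z<.05),"lower")
pap=(X>.3)&(X<.65)&(Y<-.2)&(Y>-.45)&(S<70)&(V>100)&(abs(z)<.02)
for b in blobs(pap,200): rect(b[3],"tray")
for n,w in (("top",(182,193)),):
  cad=(d>0)&(abs(Y-.29)<.05)&(abs(X-.562)<.04)&(S>70)&(H>5)&(H<22)&(z<.02)
  for b in blobs(cad,40): print("pad",b[:3],cast(c,b[0],.008),np.ptp(W[b[3]],0))
E
python3 m2.py
```

```text
tier 451 [586.7  -8.2] [290.6  48.7] 84.27940368652344
line [7.7490844e-02 9.9699306e-01 5.8266412e+02 9.3068943e+00] 85.55564
w hist (array([ 0,  2, 24, 57, 75, 23, 16,  9, 10,  8, 45, 84, 71, 23,  4,  0,  0,
        0,  0,  0]), array([-40, -36, -32, -28, -24, -20, -16, -12,  -8,  -4,   0,   4,   8,
        12,  16,  20,  24,  28,  32,  36,  40])) -162.17736432362264 128.37549057948814
u [-162.2 -161.5 -158.8  123.   125.8  128.4]
w [-32.7 -31.1 -28.2  12.5  15.   19.5]
lower 890 [591.4  -8.2] [293.6 136.5] 83.95175170898438
tray 378 [ 514.7 -209.1] [248.7  20.2] 0.7924734354019165
tray 3874 [ 464.4 -322.9] [232.7 155.7] 0.5224104523658752
pad (array([198.3, 193.8]), np.int32(184), array([ 8, 29], dtype=int32)) [[0.56291052 0.24813408 0.008     ]] [0.07787799 0.01955448 0.01456477]
pad (array([181.1, 194. ]), np.int32(242), array([18, 17], dtype=int32)) [[0.56289732 0.29559135 0.008     ]] [0.04505357 0.04692238 0.01260301]
```

```bash
cat >> m2.py <<'E'
print("----")
mid=np.array([586.7,-8.2]);a=np.radians(84.5);P=W[m][:,:2]*1000
for it in range(4):
    e=np.array([np.cos(a),np.sin(a)]);nrm=np.array([e[1],-e[0]])
    u=(P-mid)@e;w=(P-mid)@nrm;L=[]
    for s in(1,-1):
        k=(abs(w-16*s)<8)&(abs(u)<135);L.append(np.polyfit(u[k],w[k],1));
    a-=np.mean([l[0] for l in L]);mid=mid+nrm*np.mean([l[1] for l in L])+e*(np.percentile(u,.5)+np.percentile(u,99.5))/2
    print(np.degrees(a),mid,L)
for n,q in (("jar",(599,72)),("cool",(589.8,-13.7)),("low1",(635,48)),("low2",(541,-82))):
    r=np.array(q)-mid;print(n,"x",r@nrm,"y",r@e)
for y in(-84,84):print("slot",y,mid+y*e)
E
python3 m2.py | sed -n '/----/,$p'
```

```text
----
83.78058007583974 [589.83591941  -8.73387647] [array([1.34142762e-02, 1.90688955e+01]), array([ 1.16982165e-02, -1.27235914e+01])]
83.77352583961364 [590.02655173  -8.72985949] [array([7.24799281e-04, 1.61340828e+01]), array([-4.78559984e-04, -1.57559326e+01])]
83.77971448676699 [590.03206677  -8.72999818] [array([6.01748227e-04, 1.59450258e+01]), array([-8.17772765e-04, -1.59340307e+01])]
83.77971777161888 [590.03202336  -8.73039905] [array([7.09700317e-04, 1.59395283e+01]), array([-7.09814980e-04, -1.59395277e+01])]
jar x 0.16793328019757858 y 81.22680428140575
cool x 0.3078054966950184 y -4.96548328403165
low1 x 38.55642105576808 y 61.2687481058942
low2 x -40.8044968962077 y -78.1509230378141
slot -84 [580.93051189 -92.23586287]
slot 84 [599.13353484  74.77506478]
```

```bash
python3 -m handwheel '[28,34,4,0.08,1,28,34,4,0.08,1,28,34,4,0.08,1,28,34,4,0.08,1,28,34,4,0.08,1,28,34,4,0.08,1,28,34,4,0.08,1,28,34,4,0.08,1]' 10
```

```text
time: 0.9
tool_pos: [0.3402, -0.2385, 0.2728]
tool_rot: [-3.142, -0.0, 0.865]
contact_force: [0.4, -0.3, 0.6]
opening: 0.0918
grip_force: 0.0
```

```bash
python3 -m handwheel '[28,34,0,0.08,1,28,34,0,0.08,1,28,34,0,0.08,1,28,34,0,0.08,1,28,34,0,0.08,1,28,34,0,0.08,1,28,34,0,0.08,1,0,0,0,0,1]' 10
```

```text
time: 1.7
tool_pos: [0.5375, 0.0017, 0.2717]
tool_rot: [-3.141, -0.001, 1.429]
contact_force: [0.1, -1.4, 0.1]
opening: 0.092
grip_force: 0.0
```

```bash
python3 -m handwheel '[31,35,0,0.017,1,31,35,0,0.017,1,0,0,-20,0,1,0,0,-30,0,1,0,0,-30,0,1,0,0,-19,0,1,0,0,0,0,1]' 10
```

```text
time: 2.4
tool_pos: [0.5954, 0.0673, 0.1704]
tool_rot: [-3.135, 0.001, 1.455]
contact_force: [-0.8, -1.2, -0.1]
opening: 0.0915
grip_force: 0.0
```

Run:
```python
from h import *
for n in("wrist","top"):
    p,d=eyes.read_camera(n);cv2.imwrite(f"pics/{n}1.png",p)
print(robot.observe()["tool_pos"])
```

```text
[0.5975499  0.06744837 0.17409099]
```

View pics/wrist1.png

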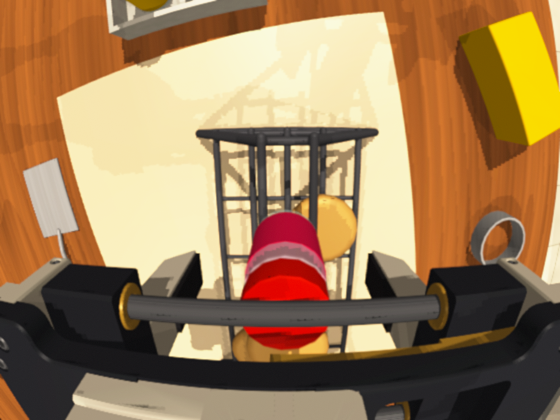

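The jar stands midway between the fingers (cap at column 285, fingers at 200 and 368). I'll shift about 4 mm in y and close.

```bash
python3 -m handwheel '[1,4,0,0,1,0,0,0,0,0.6,0,0,0,0,0.45,0,0,0,0,0.3,0,0,0,0,0.3,0,0,0,0,0.3,0,0,0,0,0.3,0,0,0,0,0.3]' 20
```

```text
time: 3.3
tool_pos: [0.5984, 0.0718, 0.1737]
tool_rot: [-3.141, 0.0, 1.456]
contact_force: [-1.4, 0.5, 0.4]
opening: 0.0407
grip_force: 1.4
```

```bash
python3 -m handwheel '[0,0,2,0,0.2,0,0,8,0,0.2,0,0,20,0,0.2,0,0,40,0,0.2,0,0,40,0,0.2,0,0,10,0,0.2,0,0,0,0,0.2]' 20
```

```text
time: 4.0
tool_pos: [0.5992, 0.0719, 0.2959]
tool_rot: [3.137, -0.0, 1.456]
contact_force: [0.0, -0.7, -2.5]
opening: 0.0397
grip_force: 20.0
```

```bash
python3 -m handwheel '[-6,37,0,-0.11,0.2,-6,37,0,-0.11,0.2,-6,37,0,-0.11,0.2,-6,37,0,-0.11,0.2,-6,37,0,-0.11,0.2,-6,37,0,-0.11,0.2,0,0,-30,0,0.2,0,0,-40,0,0.2]' 20
```

```text
time: 4.8
tool_pos: [0.5621, 0.2954, 0.2225]
tool_rot: [3.141, -0.001, 0.798]
contact_force: [-0.2, -0.4, -1.7]
opening: 0.0393
grip_force: 20.0
```

```bash
python3 -m handwheel '[0,1,-40,0,0.2,0,0,-20,0,0.2,0,0,0,0,0.2]' 20
python3 - <<'E'
from h import *
for n in("scene","top"):
    p,d=eyes.read_camera(n);c=eyes.calibration(n);W=cloud(c,d)
    H,S,V=cv2.split(cv2.cvtColor(p,cv2.COLOR_BGR2HSV));red=((H<6)|(H>172))&(S>170)&(V>60)
    for b in blobs(red):print(n,b[:3],np.median(W[b[3]],0).round(3),W[b[3]][:,2].max())
    if n=="scene":cv2.imwrite("pics/s2.png",p)
print(robot.observe()["tool_pos"])
E
```

```text
time: 5.1
tool_pos: [0.5594, 0.2937, 0.1578]
tool_rot: [-3.137, 0.01, 0.796]
contact_force: [-0.7, 0.6, -1.7]
opening: 0.04
grip_force: 20.0
scene (array([407.4, 288.3]), np.int32(62), array([19,  7], dtype=int32)) [0.578 0.299 0.13 ] 0.15130805376591494
top (array([175.8, 192.5]), np.int32(44), array([10, 11], dtype=int32)) [0.551 0.278 0.137] 0.16166921478818297
[0.5621906  0.29469079 0.16294085]
```

View pics/s2.png

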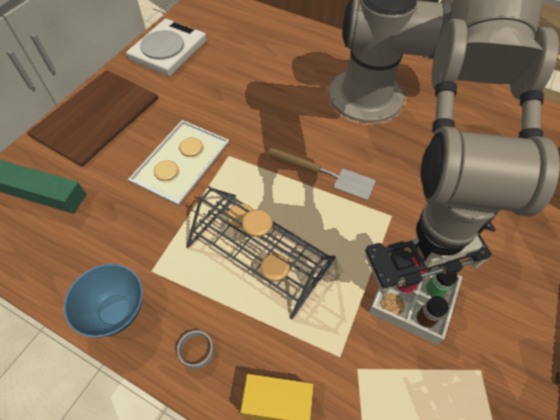

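```bash
python3 -m handwheel '[0,0,-25,0,0.2,0,0,-30,0,0.2,0,0,-25,0,0.2,0,0,-13,0,0.2,0,0,-2,0,0.2,0,0,-2,0,0.2,0,0,-1,0,0.2,0,0,0,0,0.2]' 20
```

```text
time: 6.0
tool_pos: [0.5631, 0.2951, 0.067]
tool_rot: [3.141, -0.002, 0.796]
contact_force: [-0.2, -0.3, -0.5]
opening: 0.0393
grip_force: 20.0
```

```bash
python3 -m handwheel '[0,0,-1,0,0.2,0,0,-1,0,0.2,0,0,-1,0,0.2,0,0,0,0,0.2]' 20;python3 -m handwheel '[0,0,-1,0,0.2,0,0,0,0,0.2,0,0,0,0,0.2]' 20;python3 -m handwheel '[0,0,-1,0,0.2,0,0,0,0,0.2,0,0,0,0,0.2]' 20
```

```text
time: 6.4
tool_pos: [0.5624, 0.2948, 0.0626]
tool_rot: [-3.142, 0.0, 0.796]
contact_force: [-0.3, -0.7, -1.2]
opening: 0.0397
grip_force: 20.0
time: 6.7
tool_pos: [0.5626, 0.2948, 0.0618]
tool_rot: [3.141, -0.0, 0.796]
contact_force: [-0.3, -0.3, -0.7]
opening: 0.0395
grip_force: 20.0
time: 7.0
tool_pos: [0.5626, 0.2949, 0.0617]
tool_rot: [3.141, -0.001, 0.796]
contact_force: [-2.1, -0.7, 5.1]
opening: 0.0398
grip_force: 20.0
```

```bash
python3 -m handwheel '[0,0,0,0,0.48,0,0,0,0,0.55,0,0,0,0,0.6,0,0,0,0,0.6,0,0,10,0,0.6,0,0,30,0,0.6,0,0,45,0,0.6,0,0,45,0,0.6]' 10;python3 -m handwheel '[0,0,45,0,0.7,-10,-40,0,0,0.8,-10,-45,0,0,0.85,-10,-45,0,0,0.85,-10,-45,0,0,0.85,-10,-45,0,0,0.85,-10,-45,0,0,0.85,0,0,0,0,0.85]'
python3 - <<'E'
from h import *
for n in("scene","top"):
    p,d=eyes.read_camera(n);c=eyes.calibration(n);W=cloud(c,d)
    H,S,V=cv2.split(cv2.cvtColor(p,cv2.COLOR_BGR2HSV));red=((H<6)|(H>172))&(S>170)&(V>60)
    for b in blobs(red):print(n,b[:3],np.median(W[b[3]],0).round(3),W[b[3]][:,2].max(),cast(c,b[0],.093))
    cv2.imwrite(f"pics/{n}3.png",p)
    bis=(H>8)&(H<20)&(S>70)&(V>150)
    if n=="top":
      for b in blobs(bis,60):
        w=np.median(W[b[3]],0)
        if 0<w[2]<.16 and b[1]<900 and w[0]>.35: print(b[:3],w.round(4),cast(c,b[0],w[2]).round(4))
E
```

```text
time: 7.8
tool_pos: [0.5621, 0.2947, 0.1924]
tool_rot: [-3.141, 0.001, 0.796]
contact_force: [0.7, -0.3, -0.8]
opening: 0.0549
grip_force: 0.0
time: 8.6
tool_pos: [0.5016, 0.0253, 0.2367]
tool_rot: [3.14, 0.001, 0.79]
contact_force: [-0.3, 0.2, 0.4]
opening: 0.0774
grip_force: 0.0
scene (array([401.7, 289.6]), np.int32(305), array([20, 20], dtype=int32)) [0.566 0.294 0.093] 0.851753515989261 [[0.56565622 0.29369432 0.093     ]]
scene (array([391.8, 304.7]), np.int32(124), array([18, 15], dtype=int32)) [0.581 0.292 0.04 ] 0.057754827246296464 [[0.60334061 0.28792746 0.093     ]]
top (array([174.3, 190.4]), np.int32(177), array([16, 15], dtype=int32)) [0.563 0.294 0.092] 0.09960049242486138 [[0.56219621 0.29369024 0.093     ]]
top (array([183.8, 195.5]), np.int32(37), array([10, 13], dtype=int32)) [0.552 0.279 0.04 ] 0.05892029089177151 [[0.54872763 0.26911163 0.093     ]]
(array([269.8, 160.7]), np.int32(108), array([20,  8], dtype=int32)) [0.643  0.0483 0.0561] [[0.6435 0.0488 0.0561]]
(array([321.8, 198.2]), np.int32(131), array([14, 12], dtype=int32)) [ 0.5422 -0.0878  0.0566] [[ 0.5417 -0.0875  0.0566]]
(array([ 43.3, 233.6]), np.int32(704), array([16, 82], dtype=int32)) [0.4581 0.6534 0.0457] [[0.4564 0.6541 0.0457]]
(array([410.1, 210. ]), np.int32(372), array([22, 23], dtype=int32)) [ 0.5112 -0.3297  0.014 ] [[ 0.5113 -0.3297  0.014 ]]
```

View pics/scene3.png

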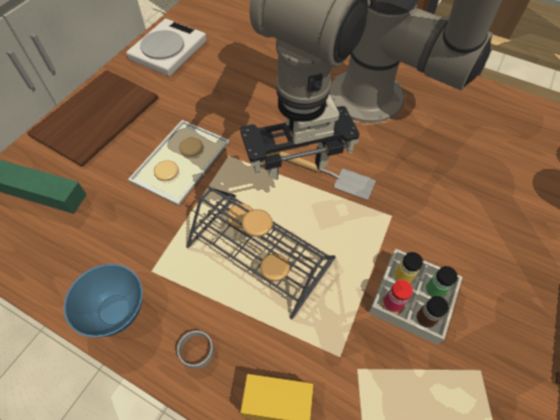

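```bash
python3 -m handwheel '[1,-44,0,0,0.85,1,-44,0,0,0.85,1,-44,0,0,0.85,1,-44,0,0,0.85,1,-44,-20,0,0.85,1,-44,-30,0,0.85,2,-44,-40,0,0.85,0,-43,-30,0,0.85]' 8;python3 -m handwheel '[0,0,-30,0,0.85,0,0,-10,0,0.85,0,0,0,0,0.85]'
```

```text
time: 9.5
tool_pos: [0.5112, -0.3093, 0.1241]
tool_rot: [-3.142, -0.001, 0.798]
contact_force: [1.0, 0.2, 0.2]
opening: 0.0779
grip_force: 0.0
time: 9.8
tool_pos: [0.5102, -0.3076, 0.084]
tool_rot: [-3.138, 0.0, 0.797]
contact_force: [0.3, 0.1, 0.2]
opening: 0.078
grip_force: 0.0
```

```bash
python3 -m handwheel '[2,-21,0,0,0.85,0,0,-25,0,0.85,0,0,-25,0,0.85,0,0,-8,0,0.85,0,0,0,0,0.85,0,0,0,0,0.85]';python3 - <<'E'
from h import *
p,d=eyes.read_camera("wrist");cv2.imwrite("pics/w4.png",p);s=robot.observe();print(s["tool_pos"],s["contact_force"])
E
```

```text
time: 10.4
tool_pos: [0.5134, -0.3304, 0.0292]
tool_rot: [3.139, -0.0, 0.797]
contact_force: [-0.2, -0.0, -0.2]
opening: 0.0779
grip_force: 0.0
[ 0.51330326 -0.33069017  0.0292936 ] [-0.09215513 -0.41920026 -0.19726355]
```

View pics/w4.png

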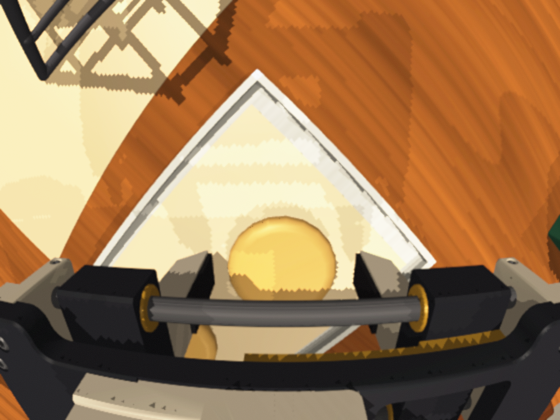

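The biscuit is centred between the fingers (column 282, finger faces at 212 and 358). I'll lower the last 10 mm and close.

```bash
python3 -m handwheel '[-1,2,-5,0,0.85,0,0,-5,0,0.85,0,0,0,0,0.85,0,0,0,0,0.7,0,0,0,0,0.6,0,0,0,0,0.6,0,0,0,0,0.6,0,0,0,0,0.6]' 10
```

```text
time: 11.25
tool_pos: [0.5111, -0.3285, 0.0173]
tool_rot: [3.141, 0.0, 0.796]
contact_force: [-0.1, 0.3, 0.4]
opening: 0.0617
grip_force: 10.2
```

```bash
python3 -m handwheel '[0,0,0,0,0.55,0,0,3,0,0.55,0,0,12,0,0.55,0,0,30,0,0.55,0,0,45,0,0.55,0,0,45,0,0.55,0,0,40,0,0.55,0,0,0,0,0.55]' 10
```

```text
time: 12.05
tool_pos: [0.5135, -0.3302, 0.2001]
tool_rot: [3.129, -0.001, 0.796]
contact_force: [0.3, -0.1, -0.1]
opening: 0.0616
grip_force: 10.0
```

```bash
python3 -m handwheel '[10,33,0,0.09,0.55,10,33,0,0.09,0.55,10,33,0,0.09,0.55,10,33,0,0.09,0.55,10,33,0,0.09,0.55,10,33,0,0.09,0.55,8,33,0,0.09,0.55,0,0,0,0.036,0.55]' 10; python3 -m handwheel '[0,0,0,0,0.55,0,0,0,0,0.55]' 10
```

```text
time: 12.85
tool_pos: [0.5795, -0.0932, 0.1925]
tool_rot: [-3.141, -0.001, 1.469]
contact_force: [-0.3, -1.0, -0.7]
opening: 0.0616
grip_force: 10.0
time: 13.05
tool_pos: [0.5789, -0.0977, 0.1924]
tool_rot: [-3.142, 0.0, 1.461]
contact_force: [-0.3, -0.1, -0.6]
opening: 0.0616
grip_force: 10.0
```

```bash
python3 -m handwheel '[1,1,-20,0,0.55,0,0,-20,0,0.55,0,0,-13,0,0.55,0,0,0,0,0.55,0,0,0,0,0.55]' 10; python3 -m handwheel '[0,0,-1,0,0.55,0,0,0,0,0.55,0,0,0,0,0.55]';python3 -m handwheel '[0,0,-1,0,0.55,0,0,0,0,0.55,0,0,0,0,0.55]';python3 -m handwheel '[0,0,-1,0,0.55,0,0,0,0,0.55,0,0,0,0,0.55]'
```

```text
time: 13.55
tool_pos: [0.5803, -0.097, 0.1397]
tool_rot: [3.141, 0.0, 1.461]
contact_force: [0.0, 0.4, 0.2]
opening: 0.0622
grip_force: 10.0
time: 13.85
tool_pos: [0.5804, -0.0965, 0.139]
tool_rot: [3.14, 0.0, 1.462]
contact_force: [0.3, 0.3, -0.9]
opening: 0.0614
grip_force: 10.0
time: 14.15
tool_pos: [0.5801, -0.0964, 0.1374]
tool_rot: [3.141, -0.0, 1.462]
contact_force: [-0.3, 0.3, -0.2]
opening: 0.0619
grip_force: 10.0
time: 14.45
tool_pos: [0.5801, -0.0964, 0.1363]
tool_rot: [-3.142, -0.0, 1.462]
contact_force: [0.2, 0.3, -0.4]
opening: 0.0616
grip_force: 10.0
```

```bash
for i in 1 ; do python3 -m handwheel '[0,0,-1,0,0.55,0,0,0,0,0.55,0,0,0,0,0.55]'|grep -E "pos|contact";done; python3 -m handwheel '[0,0,-0.5,0,0.55,0,0,0,0,0.55,0,0,0,0,0.55]'|grep -E "pos|contact"; python3 -m handwheel '[0,0,-0.5,0,0.55,0,0,0,0,0.55,0,0,0,0,0.55]'|grep -E "pos|contact"
```

```text
tool_pos: [0.5801, -0.0964, 0.1353]
contact_force: [-0.5, -0.2, 0.4]
tool_pos: [0.5801, -0.0964, 0.1348]
contact_force: [-0.8, -0.1, 0.3]
tool_pos: [0.5801, -0.0964, 0.1344]
contact_force: [0.7, -0.1, 0.4]
```

```bash
python3 -m handwheel '[0,0,-0.5,0,0.55,0,0,0,0,0.55,0,0,0,0,0.55]'|grep -E "pos|contact"; python3 -m handwheel '[0,0,-0.5,0,0.55,0,0,0,0,0.55,0,0,0,0,0.55]'|grep -E "pos|contact"
```

```text
tool_pos: [0.5802, -0.0964, 0.1343]
contact_force: [-2.1, 1.2, 4.6]
tool_pos: [0.5802, -0.0964, 0.1343]
contact_force: [-2.9, 1.0, 8.2]
```

Contact at TCP z = 0.1343, where the biscuit's underside should meet the wires. I'll release and rise.

```bash
python3 -m handwheel '[0,0,0.5,0,0.7,0,0,0,0,0.75,0,0,0,0,0.85,0,0,0,0,0.85,0,0,10,0,0.85,0,0,30,0,0.85,0,0,40,0,0.85,0,-10,20,-0.08,0.85]' 10
python3 -m handwheel '[-21,-30,0,-0.08,0.85,-21,-30,0,-0.08,0.85,-21,-30,0,-0.08,0.85,-21,-30,0,-0.08,0.85,-21,-30,0,-0.08,0.85,-21,-30,0,-0.08,0.85,-21,-30,0,-0.08,0.85,0,0,0,0,0.85]'
python3 - <<'E'
from h import *
for n in("scene","top"):
    p,d=eyes.read_camera(n);c=eyes.calibration(n);W=cloud(c,d)
    H,S,V=cv2.split(cv2.cvtColor(p,cv2.COLOR_BGR2HSV))
    cv2.imwrite(f"pics/{n}5.png",p)
    bis=(H>8)&(H<20)&(S>70)&(V>130)
    for b in blobs(bis,60):
        w=np.median(W[b[3]],0)
        if .005<w[2]<.16 and b[1]<900 and w[0]>.35: print(n,b[:3],w.round(4),cast(c,b[0],w[2]).round(4), np.percentile(W[b[3]][:,2],[5,95]).round(4))
E
```

```text
time: 16.75
tool_pos: [0.5812, -0.1059, 0.2381]
tool_rot: [3.136, 0.0, 1.382]
contact_force: [0.4, -0.4, 0.1]
opening: 0.0781
grip_force: 0.0
time: 17.55
tool_pos: [0.431, -0.3197, 0.2346]
tool_rot: [3.14, 0.001, 0.816]
contact_force: [-0.0, -0.1, -0.5]
opening: 0.0782
grip_force: 0.0
scene (array([191.6, 146.4]), np.int32(171), array([24, 19], dtype=int32)) [ 0.4136 -0.3159  0.0139] [[ 0.4187 -0.3165  0.0139]] [0.0082 0.0168]
scene (array([278.3, 269.4]), np.int32(709), array([46, 31], dtype=int32)) [0.6263 0.0559 0.0562] [[0.6299 0.0588 0.0562]] [-0.0003  0.0591]
top (array([270. , 162.4]), np.int32(182), array([22, 11], dtype=int32)) [0.6381 0.0483 0.0565] [[0.6388 0.0483 0.0565]] [0.0518 0.0604]
top (array([293.3, 176. ]), np.int32(430), array([23, 23], dtype=int32)) [ 0.5898 -0.0115  0.1315] [[ 0.5899 -0.012   0.1315]] [0.1272 0.1349]
top (array([268.5, 171.4]), np.int32(74), array([20,  5], dtype=int32)) [0.6152 0.0537 0.0564] [[0.6148 0.0525 0.0564]] [0.0521 0.0598]
top (array([327.6, 179.1]), np.int32(456), array([25, 24], dtype=int32)) [ 0.5813 -0.0976  0.1311] [[ 0.5812 -0.0971  0.1311]] [0.127  0.1353]
top (array([318.7, 198.3]), np.int32(162), array([21, 12], dtype=int32)) [ 0.542  -0.08    0.0567] [[ 0.5415 -0.0793  0.0567]] [0.0519 0.06  ]
top (array([404.5, 242.1]), np.int32(228), array([21, 20], dtype=int32)) [ 0.4273 -0.3103  0.0138] [[ 0.4245 -0.3119  0.0138]] [0.0088 0.0179]
```

View pics/scene5.png

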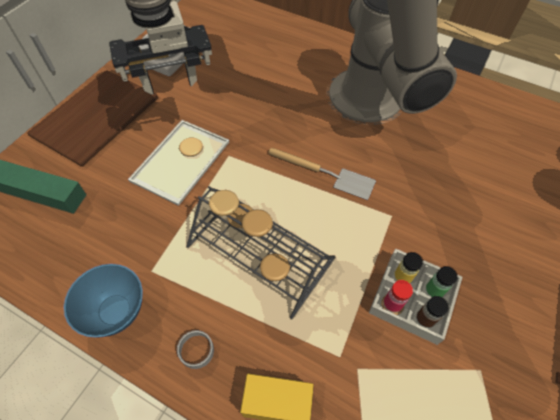

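Biscuit 1 lies flat on the tier beside cooled_top, with its top at z = 131 mm. Next is biscuit 2 at (0.418, -0.3185).

```bash
python3 -m handwheel '[-13,1,-30,0,0.85,0,0,-45,0,0.85,0,0,-45,0,0.85,0,0,-45,0,0.85,0,0,-30,0,0.85,0,0,0,0,0.85,0,0,0,0,0.85]' 10
```

```text
time: 18.35
tool_pos: [0.421, -0.3149, 0.0395]
tool_rot: [3.142, -0.0, 0.824]
contact_force: [0.5, -0.5, 0.9]
opening: 0.0783
grip_force: 0.0
```

```bash
python3 -m handwheel '[-3,-3.5,-10,0,0.85,0,0,-8,0,0.85,0,0,-2.5,0,0.85,0,0,0,0,0.85,0,0,0,0,0.7,0,0,0,0,0.6,0,0,0,0,0.55,0,0,0,0,0.55]' 10;python3 -m handwheel '[0,0,0,0,0.55,0,0,0,0,0.55]'
```

```text
time: 19.15
tool_pos: [0.4173, -0.3191, 0.0186]
tool_rot: [3.141, 0.0, 0.822]
contact_force: [-0.4, 1.1, 1.9]
opening: 0.0613
grip_force: 10.0
time: 19.35
tool_pos: [0.4173, -0.3191, 0.0186]
tool_rot: [3.141, 0.0, 0.822]
contact_force: [-1.0, 0.9, 3.3]
opening: 0.0619
grip_force: 10.0
```

```bash
python3 -m handwheel '[0,0,3,0,0.55,0,0,12,0,0.55,0,0,30,0,0.55,0,0,45,0,0.55,0,0,45,0,0.55,0,0,45,0,0.55,0,0,0,0,0.55,0,0,0,0,0.55]' 10
```

```text
time: 20.15
tool_pos: [0.4173, -0.3191, 0.1999]
tool_rot: [3.139, 0.0, 0.822]
contact_force: [-0.2, 0.2, -2.1]
opening: 0.0613
grip_force: 10.0
```

```bash
python3 -m handwheel '[15,32,0,0.053,0.55,15,32,0,0.053,0.55,15,32,0,0.053,0.55,15,32,0,0.053,0.55,15,32,0,0.053,0.55,15,32,0,0.053,0.55,15,32,0,0.053,0.55,15,32,0,0.053,0.55]' 10;  python3 -m handwheel '[15,32,0,0.053,0.55,15,32,0,0.053,0.55,15,32,0,0.053,0.55,15,32,0,0.053,0.55,1,8,0,0,0.55,0,0,0,0,0.55,0,0,0,0,0.55]' 10
```

```text
time: 20.95
tool_pos: [0.5365, -0.0613, 0.1966]
tool_rot: [-3.138, 0.0, 1.248]
contact_force: [0.5, -0.2, -0.9]
opening: 0.0617
grip_force: 10.0
time: 21.65
tool_pos: [0.5973, 0.0723, 0.1973]
tool_rot: [-3.139, 0.001, 1.457]
contact_force: [1.1, -0.4, -0.1]
opening: 0.0618
grip_force: 10.0
```

```bash
python3 -m handwheel '[1.5,0.5,-20,0,0.55,0,0,-20,0,0.55,0,0,-15,0,0.55,0,0,-4,0,0.55,0,0,0,0,0.55,0,0,0,0,0.55]' 10;  python3 -m handwheel '[0,0,-1,0,0.55,0,0,0,0,0.55,0,0,0,0,0.55]'|grep -E "pos|contact"
```

```text
time: 22.25
tool_pos: [0.6, 0.0729, 0.1403]
tool_rot: [3.14, -0.0, 1.457]
contact_force: [-0.1, -0.0, -0.3]
opening: 0.0616
grip_force: 10.0
tool_pos: [0.5998, 0.0736, 0.1388]
contact_force: [-0.3, 0.5, -0.5]
```

```bash
python3 -m handwheel '[-0.5,0,-1,0,0.55,0,0,-1,0,0.55,0,0,0,0,0.55,0,0,0,0,0.55]'|grep -E "pos|contact"; python3 -m handwheel '[0,0,-0.5,0,0.55,0,0,0,0,0.55,0,0,0,0,0.55]'|grep -E "pos|contact"; python3 -m handwheel '[0,0,-0.5,0,0.55,0,0,0,0,0.55,0,0,0,0,0.55]'|grep -E "pos|contact"
```

```text
tool_pos: [0.5991, 0.0736, 0.1363]
contact_force: [0.6, -0.9, -0.3]
tool_pos: [0.5991, 0.0736, 0.1358]
contact_force: [0.5, 0.6, -0.1]
tool_pos: [0.5992, 0.0736, 0.1357]
contact_force: [-1.4, 0.6, 2.4]
```

Contact at 135.7 mm, matching the 135.6 mm expected. I'll release and back off.

```bash
python3 -m handwheel '[0,0,0,0,0.7,0,0,0,0,0.75,0,0,0,0,0.85,0,0,0,0,0.85,0,0,10,0,0.85,0,0,30,0,0.85,0,0,40,0,0.85,0,0,20,0,0.85]' 10
python3 -m handwheel '[-25,-30,0,-0.08,0.85,-25,-30,0,-0.08,0.85,-25,-30,0,-0.08,0.85,-25,-35,0,-0.08,0.85,-25,-40,0,-0.08,0.85,-20,-40,0,-0.08,0.85,-20,-40,0,-0.08,0.85,-10,-40,0,0,0.85]'
python3 -m handwheel '[0,-40,0,0,0.85,0,-40,0,0,0.85,0,0,0,0,0.85,0,0,0,0,0.85]'
python3 - <<'E'
from h import *
for n in("scene","top"):
    p,d=eyes.read_camera(n);c=eyes.calibration(n);W=cloud(c,d)
    H,S,V=cv2.split(cv2.cvtColor(p,cv2.COLOR_BGR2HSV))
    cv2.imwrite(f"pics/{n}6.png",p)
    bis=(H>8)&(H<20)&(S>70)&(V>130)
    for b in blobs(bis,60):
        w=np.median(W[b[3]],0)
        if .005<w[2]<.16 and b[1]<1900 and w[0]>.35: print(n,b[:3],w.round(4),cast(c,b[0],w[2]).round(4), np.percentile(W[b[3]][:,2],[5,95]).round(4))
E
```

```text
time: 24.35
tool_pos: [0.6002, 0.0736, 0.2397]
tool_rot: [3.136, -0.001, 1.458]
contact_force: [0.1, 0.7, 0.8]
opening: 0.078
grip_force: 0.0
time: 25.15
tool_pos: [0.4227, -0.2128, 0.2365]
tool_rot: [3.14, -0.0, 0.895]
contact_force: [0.4, -0.0, 0.0]
opening: 0.0782
grip_force: 0.0
time: 25.55
tool_pos: [0.4239, -0.2919, 0.2356]
tool_rot: [3.142, -0.0, 0.896]
contact_force: [0.4, 0.3, 0.1]
opening: 0.0778
grip_force: 0.0
scene (array([278.6, 270.3]), np.int32(652), array([45, 27], dtype=int32)) [0.6285 0.0577 0.056 ] [[0.6313 0.0602 0.056 ]] [-0.0002  0.0591]
top (array([263.1, 169.7]), np.int32(534), array([33, 29], dtype=int32)) [0.6089 0.0632 0.1306] [[0.6068 0.063  0.1306]] [0.0544 0.1346]
top (array([293.3, 176. ]), np.int32(429), array([23, 23], dtype=int32)) [ 0.5897 -0.0115  0.1314] [[ 0.5899 -0.012   0.1314]] [0.1271 0.1349]
top (array([327.8, 179.2]), np.int32(461), array([26, 24], dtype=int32)) [ 0.5812 -0.0977  0.1312] [[ 0.5809 -0.0976  0.1312]] [0.1267 0.1348]
top (array([318.6, 198.3]), np.int32(162), array([21, 12], dtype=int32)) [ 0.5421 -0.0801  0.0568] [[ 0.5415 -0.0791  0.0568]] [0.053  0.0606]
top (array([ 45., 235.]), np.int32(1027), array([18, 82], dtype=int32)) [0.4527 0.6487 0.0454] [[0.4527 0.6496 0.0454]] [0.0398 0.0502]
```

View pics/scene6.png

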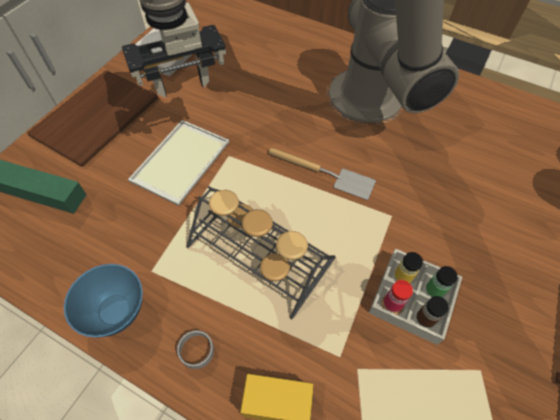

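The tray is empty and three biscuits lie flat on the top tier, at (224,203), (257,222) and (292,245). The jar stands in its cell at (399,295).

```bash
python3 -c "
from cell import robot;print(robot.hand_in())"
```

```text
the job is handed in; nothing more can be done
None
```

The job is handed in at about 26 s of the 61 s allowed: the red-capped jar stands upright in its caddy cell and both tray biscuits lie flat on the top tier, one on each side of the biscuit already there; the result of the judging was not shown.

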